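Put the specimen away and shut the case

TASK

Put the smaller loose specimen puck down flat into the empty round pocket of the open case, then push the lid up past upright and let it fall shut by its own weight, without pressing it down on the way. When it is shut, press the push-catch on the lid fully home, until you feel it bottom. Be gentle: never push on the case, its lid or its catch with more than 20 N, and leave the other things on the bench where they stand.

Things in the scene. Friction and masses are not known exactly. Their poses are not given: they have to be found in the camera images.
- case: Cream steel case, fixed on a dark plinth that lifts it 0 to 15 mm off the bench; 150 (x) x 220 (y) x 55 mm high, walls 4 mm. Origin: centre of its underside; z up. Its -x long side carries the lid's hinge and faces the robot; the lid's free edge comes down on the +x side. White insert inside, top at z 26 mm: empty round pocket at -y, a fixed stored specimen (40 mm across, top at z 46) at +y.
- pocket (a point): Centre of the floor of the empty pocket in the insert: 43 mm across, 14 mm deep with a small chamfer and a dark floor 12 mm above the underside of the case; 12 mm to +x and 50 mm to -y of the case's centre, axes as the case's. When it is seated, the 34 mm puck's top is 9 mm below the case's rim.
- puck: The specimen to put away: loose grey resin disc with a small steel spot on top, 40 mm across, 34 mm high, about 90 g. Origin: centre of its underside, z up. It starts upright on the bench to the robot's right.
- lid (a joint): Lid angle in rad: 0 shut (level), 1.57 upright, 1.85 open stop; starts at 1.66 to 1.78, leaning towards the robot. Stiff hinge (0.18 N m friction, some damping): the lid stands still until pushed to about 1.34 rad (heavy) to 1.1 rad (light), then falls away from the push, shut in about 1 s. The robot must not touch it between 0.75 and 0.15 rad.
- lid_hinge (a point): Middle of the hinge line, at the case's -x rim, 55.5 mm above its underside. Axes turn with the lid: x from hinge to free edge, y along the hinge, z out of the lid's outer face (up when shut).
- lid_edge (a point): Middle of the free edge of the lid, a steel plate 150 mm (hinge to free edge) x 220 x 5 mm, 0.5 to 1.0 kg, at half its thickness. Pushing the lid up takes about 2 to 4 N here, more nearer the hinge. Axes as lid_hinge.
- catch (a joint): Travel of the push-catch in m, 0 out as it starts. Steel button, 24 mm across, through the lid on its middle line, 24 mm from the free edge; stands 16 mm over the lid's outer face when out. Moves along the lid's z with about 5 N of friction and stays where it is left. After 3 to 8 mm (differs from case to case, not to be seen) it meets the bolt; 2 mm more is fully home.
- bolt (a joint): Travel in m of the bolt hidden in the lid under the catch (black housing on the lid's underside): 0 drawn, 0.002 fully thrown, on a firm stop. The catch drives it down; pushing both takes about 8 N, and beyond that the stop is felt as a sharp rise. It stays thrown.
- catch_top (a point): Centre of the catch's top face, which moves with it; 77 mm above the underside of the case with the lid shut and the catch out, 67 to 72 mm when home. Axes as lid_hinge.
- big_puck: Bystander: a wider, lower grey resin disc, 52 mm across, 22 mm high. Origin: centre of its underside.
- eyepiece: Bystander: black microscope eyepiece standing upright, 40 mm across, 58 mm high. Origin: centre of its underside.
- jar: Bystander: small amber jar with a white cap, 56 mm across, 65 mm high, to the robot's left. Origin: centre of its underside.
Not all that is in view belongs to the job. Leave any yellow look-alike of the puck alone.

How it is judged (in metres and radians):
On the way, in this order (a step that is already met when the one before it is completed fails the run):
1. the puck stands seated on the floor of the pocket, let go, with the lid still open (z of puck in the frame of pocket below 0.0025 m and horizontal distance between puck and pocket below 0.004 m and angle between puck's own z axis and vertical below 0.08 rad and value of joint lid above 1.5 rad and not (contact force between any of the fingers, the arm and puck above 0.1 N)), for 0.2 s.
2. the lid has fallen shut on the seated puck, the catch still out and not touched (z of puck in the frame of pocket below 0.0025 m and horizontal distance between puck and pocket below 0.004 m and angle between puck's own z axis and vertical below 0.08 rad and value of joint lid below 0.03 rad and value of joint catch below 0.002 m and value of joint bolt below 0.0007 m and not (contact force between any of the fingers, the arm and lid above 0.1 N)), for 0.2 s.
At the end, for the whole second after the job is handed in: The puck is seated upright in the pocket (underside within 2.5 mm of the floor, within 4 mm of the centre), the lid is shut (under 0.03 rad) and the catch is pressed home (its bolt thrown over 1.4 of its 2 mm), all at rest (z of puck in the frame of pocket below 0.0025 m and horizontal distance between puck and pocket below 0.004 m and angle between puck's own z axis and vertical below 0.08 rad and value of joint lid below 0.03 rad and value of joint bolt above 0.0014 m and linear speed of puck below 0.02 m/s); the robot touches nothing.
It fails at once if the robot pushes on the case, its lid or its catch with more than 20 N (contact force between any of the fingers, the arm and case above 20 N).
It fails at once if the robot touches the lid while it falls, between 0.75 and 0.15 rad (pressing it down or carrying it) (value of joint lid between 0.15 and 0.75 rad and contact force between any of the fingers, the arm and lid above 0.3 N).
It fails at once if a bystander is moved by more than 15 mm or tipped (distance of any of big_puck, eyepiece, jar from where it was at the start of the episode above 0.015 m or angle between any of big_puck, eyepiece, jar's own z axis and vertical above 0.3 rad).
It also fails if it takes over 72 s, if anything falls off the work surface, if the arm or the gripper's body presses on something with over 40 N, if the wrist force passes 120 N, or if a joint passes its speed limit or range.

ROBOT

A 6-joint arm with a two-finger parallel gripper is mounted at the origin on the work surface. World frame = base frame: x ahead of the robot, y to its left, z up, the work surface at z = 0. Lengths are in mm, angles in degrees, forces in N, time in s.
With the tool pointing down it reaches from about 250 to 800 mm from the base axis. Payload 8.5 kg.
Tool frame: the origin (TCP) lies at the very end of the fingers, on their centre line; the grasp point (between the pads) lies 19 mm behind it (arm.tcp_to_grasp is the distance from the TCP to the grasp point, in mm); z points along the fingers, y is the line along which they close (so a half turn about z gives the same grasp; the last joint's range is limited). The gripper opens to 85 mm and grips with 20 to 120 N. Pads are 22 mm wide; open, the fingers measure 114 mm over their backs; the gripper's body (76 mm by 85 mm) begins 54 mm behind the grasp point. The pads swing forward as they close: fully open they stand 13 mm farther back than shut.
Start: joints at [-65.432, 13.648, -0.773, 75.585, 0, 90], TCP at [218.264, -477.43, 231.276] pointing down, gripper open.
Joint ranges: [-152.45, 152.45], [-59.26, 108.67], [-65.41, 83.53], [-104.44, 129.93], [-82.83, 76.93], [-180, 180]. Speed limits (degrees/s): [127.2, 127.2, 159.86, 180, 180, 180].

INTERFACE

Orientations are given as a 3x3 rotation matrix whose columns are the frame's x, y, z axes.
In Python, from cell import status, imaging, order, arm gives the robot as it stands. The module is installed in compiled form; this text tells all that it offers.
- The arm moves only by the tool move_arm, never from a script. Its arguments are lists of equal length, an entry for each row: "travel": the shift along the tool's x, y, z in m, a list of three; "angular": the turn, a rotation vector about the tool's x, y, z in rad, a list of three. In form: {"travel": [[x, y, z], ...], "angular": [[ax, ay, az], ...]}. A call has 1 to 12 rows; each row shifts and turns the commanded pose from where the row before left it, along the tool's axes as they then stand; what a row does not reach is not made up. A row lasts 1/10 s, in which the tool goes at most 50 mm and 8.59 degrees, less where a joint would pass 70% of its speed; a pose out of reach is approached as far as the arm can. A call with a gripper value outside its range is refused whole. "hand" is the gripper's target within -1 to 1 (fully open at 1, half-way at 0, shut at -1), set as the call begins (left out, the last holds). The fingers move at their own pace and stop on an object; "force" is the grip in N (left out, the last holds). Time passes only in rows, so rows that do not move let the fingers close. It gives the time, the measured TCP pose, the force, the opening and the grip force at its end, in the units of the state.
- status.read_state(): the state, without advancing time (a new reading comes with each control period).
- imaging.read_camera(name): name is "side" or "top"; returns (picture, depth): 420x560x3 uint8, red, green, blue; 420x560 float32, mm along the optical axis (not along the pixel's ray), 0 where there is no reading.
- imaging.camera_model(name): a dict with "mtx" (3x3 intrinsics, pixels), "xyz" and "orientation" of the camera in the world. Camera axes: x right, y down, z forward; pixel columns grow to the right and rows downward; lengths in mm; the calibration is good to about 2 mm. A picture is of the moment at which its call begins. camera_model takes no time and is no camera call.
- order.job_done(): hands the job in; it is judged then, once.
The state is a dict: "t": time; "qpos": joint angles; "dq": joint speeds; "effort": joint torques, N m; "tool_pos": TCP position; "eef_rot": TCP orientation; "force": force on the tool from outside, world axes, zero at the start; "torque": the same for the moment, N m; "opening": opening from 0.0 (shut) to 1.0 (fully open); "grasp_force": force on a finger pad.
Only numpy, scipy, OpenCV 4.12 (cv2) and the standard library are available. Lean on these libraries where they do the work, as an engineer would, in place of code of your own. Each camera call takes 0.05 s, during which the arm holds its last target. There are 200 camera calls.

## Working session

There is one attempt and no reset: what is moved stays moved. The work goes in short steps, Python scripts to look and compute and a tool call to move; the robot and the scene stay as the last step left them, time stands still between calls to the robot, and variables do not carry over. Pictures are saved under pics/ and viewed, at most 10 in all, crops included, and the job is handed in when it is done.

Besides the shell and the picture viewer there is one more tool, called after "Request:" by a JSON object that holds its "op" and its "data", one argument or row to a line. move_arm: Moves the arm, as the interface text tells. Its arguments: {"type":"object","properties":{"travel":{"type":"array","items":{"type":"array","items":{"type":"number"}}},"angular":{"type":"array","items":{"type":"array","items":{"type":"number"}}},"hand":{"type":"number"},"force":{"type":"number"}},"required":["travel","angular"]}

```bash
mkdir -p pics; cat > h.py <<'E'
import numpy as np, cv2
from cell import status, imaging, order, arm
def snap(n):
    p,d=imaging.read_camera(n); np.savez(f'{n}.npz',p=p,d=d); return p,d
def load(n):
    z=np.load(f'{n}.npz'); return z['p'],z['d']
def world(n,u,v,z=None,w=1):
    c=imaging.camera_model(n); K=np.array(c['mtx']);R=np.array(c['orientation']);t=np.array(c['xyz'])
    r=R@np.linalg.solve(K,[u,v,1.])
    if z is not None: return t+r*(z-t[2])/r[2]
    d=load(n)[1]; return t+r*np.median([x for x in d[v-w:v+w+1,u-w:u+w+1].ravel() if x>0])
def cloud(n):
    c=imaging.camera_model(n); K=np.array(c['mtx']);R=np.array(c['orientation']);t=np.array(c['xyz'])
    d=load(n)[1]; v,u=np.mgrid[:420,:560]
    return (np.linalg.inv(K)@np.stack([u,v,u*0+1]).reshape(3,-1)*d.ravel()).T.dot(R.T).reshape(420,560,3)+t
def save(name,p): cv2.imwrite(f'pics/{name}.png',np.ascontiguousarray(p[...,::-1]))
E
python3 - <<'E'
from h import *
a,_=snap('top'); b,_=snap('side')
save('top0',a); save('side0',b)
for n in('top','side'):
    c=imaging.camera_model(n); print(n,c['xyz'],c['orientation'],c['mtx'])
s=status.read_state(); print(s['t'],s['tool_pos'],s['eef_rot'],s['force'],s['opening'])
E
```

```text
top [ 416.88443321   31.14396525 1064.22560621] [[ 0.02744726 -0.98575748  0.16591815]
 [-0.99916839 -0.03206086 -0.02519193]
 [ 0.03015261 -0.16508872 -0.9858177 ]] [[388.82098273   0.         279.44631182]
 [  0.         388.82098273 211.40102618]
 [  0.           0.           1.        ]]
side [  331.21599865 -1028.4383659    742.87778287] [[ 0.97050916 -0.14577378  0.19199473]
 [-0.23971517 -0.499449    0.83251867]
 [-0.02546782 -0.85399104 -0.51966402]] [[433.64778763   0.         270.37558386]
 [  0.         433.64778763 209.14020342]
 [  0.           0.           1.        ]]
0.1 [ 218.13589531 -477.14167912  230.75508257] [[ 9.09461309e-01  4.15788237e-01 -5.18905627e-04]
 [ 4.15788561e-01 -9.09460595e-01  1.13977755e-03]
 [ 1.98187861e-06 -1.25233861e-03 -9.99999216e-01]] [-0.41845033  0.12875554 -0.18244678] 1.000710896785607
```

View pics/top0.png

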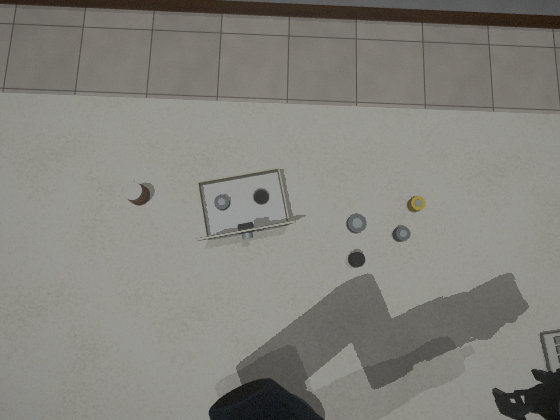

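View pics/side0.png

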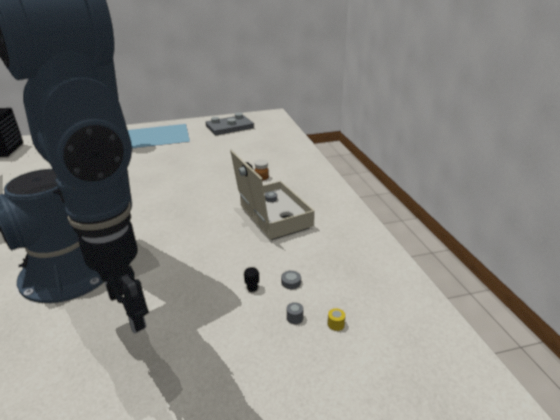

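Top view: the large grey disc at (357,223) is big_puck, the small grey disc at (401,233) fits the puck, (417,203) is the yellow look-alike, and (356,259) is the eyepiece. The jar is at (138,193). The case is around (245,205), with the dark empty pocket at (261,196). I'll confirm in an enlarged crop and measure.

```bash
python3 - <<'E'
from h import *
p,d=load('top')
a=cv2.resize(p[160:250,195:310],None,fx=5,fy=5,interpolation=cv2.INTER_CUBIC)
b=cv2.resize(p[190:280,330:435],None,fx=5,fy=5,interpolation=cv2.INTER_CUBIC)
save('crop0',np.hstack([a[:, :], b])[:, :][:450] if 0 else cv2.resize(np.hstack([a,b]),(792,324)))
save('cropA',np.hstack([a]));
C=cloud('top')
# height-segmented objects
def obj(u0,u1,v0,v1,zlo,zhi):
    m=np.zeros(d.shape,bool); m[v0:v1,u0:u1]=1
    m&=(C[...,2]>zlo)&(C[...,2]<zhi)&(d>0)
    P=C[m]; (cx,cy),r=cv2.minEnclosingCircle(P[:,:2].astype(np.float32))
    return len(P),P.mean(0).round(1),np.median(P[:,2]).round(1),(round(cx,1),round(cy,1),round(r,1))
print('bench',np.median(C[300:340,450:500,2]),np.median(C[130:160,300:400,2]))
print('puck',obj(385,412,220,248,28,45))
print('big',obj(340,375,208,240,16,30))
print('yel',obj(405,432,190,218,20,60))
print('eye',obj(340,375,245,275,45,70))
print('jar',obj(120,160,175,212,50,80))
m=C[165:245,190:310]; dd=d[165:245,190:310]
for lo,hi in((20,45),(45,56),(56,75),(75,110),(110,160),(160,200),(200,240)):
    k=(m[...,2]>lo)&(m[...,2]<hi)&(dd>0); P=m[k]
    if len(P): print(lo,hi,len(P),P.mean(0).round(1),P.min(0).round(1),P.max(0).round(1))
E
```

```text
bench -0.827800659857644 -0.34372094675484277
puck (171, array([ 541.5, -328. ,   33.6]), np.float64(33.4), (541.8, -329.0, 20.3))
big (279, array([ 567.7, -206.5,   21.6]), np.float64(21.5), (568.1, -206.9, 25.8))
yel (181, array([ 625.3, -370. ,   32.8]), np.float64(33.3), (626.3, -371.6, 19.9))
eye (184, array([ 467.6, -199. ,   56.5]), np.float64(57.0), (467.7, -200.1, 19.3))
jar (310, array([626.9, 388.7,  63.9]), np.float64(64.4), (628.4, 390.5, 25.5))
20 45 3810 [611.6 101.2  37.2] [511.1 -13.2  20.3] [699.9 221.3  44.8]
45 56 172 [638.2 128.1  51.5] [518.7 -15.5  45. ] [699.6 220.8  56. ]
56 75 647 [619.3 121.3  64. ] [510.  -19.8  56. ] [704.7 224.3  74. ]
75 110 7 [527.1  82.9  95.2] [508.3  -0.8  83.9] [544.8 173.5 108.8]
110 160 15 [522.8  81.8 134.7] [502.6 -12.1 112. ] [544.3 183.4 158.5]
160 200 70 [513.6  81.9 193.2] [493.5 -18.3 161.5] [541.5 187.7 200. ]
200 240 383 [517.1  83.5 212.5] [490.8 -23.3 200.1] [539.5 189.  220.8]
```

View pics/crop0.png

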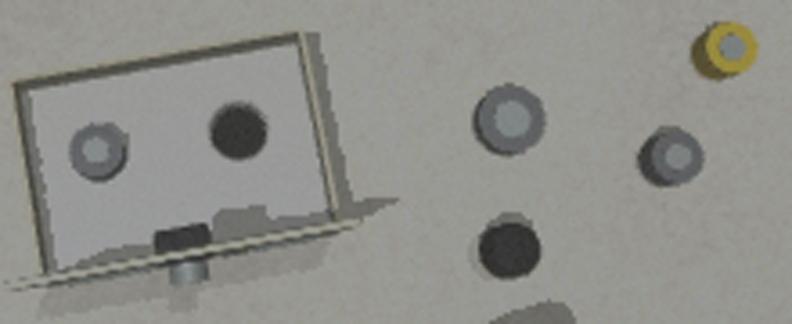

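View pics/cropA.png

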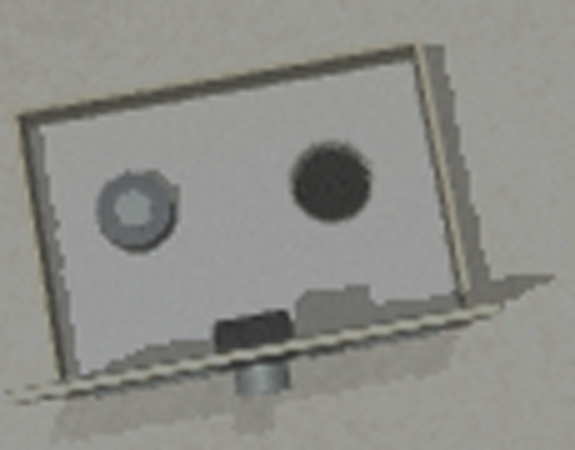

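The crop confirms it: the grey disc at (401,233) has the 40 mm, z 34 puck size. The wider one is 52 mm across and 22 mm high, and yellow is left alone. The pocket is the dark disc at about (261,196). The hinge side is towards the robot, and the case is yawed about 10°. Next I'll fit the case pose.

```bash
python3 - <<'E'
from h import *
p,d=load('top'); C=cloud('top')
sub=(slice(165,245),slice(190,310)); m=C[sub]; dd=d[sub]; g=p[sub].astype(int)
ins=(m[...,2]>25)&(m[...,2]<45)&(m[...,0]>540)&(m[...,0]<680)&(m[...,1]>20)&(m[...,1]<190)&(g.min(2)>120)
zi=np.median(m[ins][:,2]); print('insert z',zi,'plinth',zi-26)
k=(m[...,2]>58)&(m[...,2]<72)&(dd>0)&(m[...,0]>545)
P=m[k]; print('rim z',np.median(P[:,2]))
pts=[world('top',u+190,v+165,zi+29)[:2] for v,u in np.argwhere(k)]
print(cv2.minAreaRect(np.array(pts,np.float32)))
# rim corners read from the crop (outer far corners), at rim height
F=lambda x,y,z: world('top',195+(x+.5)/5-.5,160+(y+.5)/5-.5,z)
zr=zi+29
a=F(18,116,zr);b=F(419,44,zr);c=F(468,305,zr);e=F(64,380,zr)
print('corners',a.round(1),b.round(1),c.round(1),e.round(1),np.linalg.norm(a-b),np.linalg.norm(b-c))
psi=np.arctan2(-(a-b)[0],(a-b)[1]); print('yaw',np.degrees(psi))
R=np.array([[np.cos(psi),-np.sin(psi)],[np.sin(psi),np.cos(psi)]])
for n,q,o in(('a',a,(75,110)),('b',b,(75,-110))): print(n,'centre',(q[:2]-R@o).round(1))
cen=((a[:2]-R@[75,110])+(b[:2]-R@[75,-110]))/2
print('pocket pred',cen+R@[12,-50])
# pocket: dark blob
mask=np.zeros(p.shape[:2],np.uint8); mask[182:212,248:275]=(p[182:212,248:275].max(2)<95)
v,u=np.nonzero(mask); print('blob',u.mean(),v.mean(),len(u),'area diam px',2*np.sqrt(len(u)/np.pi))
for z in(zi,zi-14): print(world('top',u.mean(),v.mean(),z).round(1))
# stored specimen top
k=(m[...,2]>zi+14)&(m[...,2]<zi+26)&(m[...,0]>575)&(m[...,0]<660)&(m[...,1]>100)&(m[...,1]<190)
print('stored',m[k].mean(0),k.sum(), R.T@(m[k].mean(0)[:2]-cen))
# lid top edge
k=(m[...,2]>200)&(dd>0); Q=m[k]; l=R.T@(Q[:,:2]-cen).T; print('lid edge caseframe x',np.percentile(l[0],[2,50,98]),'y',l[1].min(),l[1].max(),'z',np.percentile(Q[:,2],[50,98]))
E
```

```text
insert z 37.781557188513375 plinth 11.781557188513375
rim z 65.29664126806551
((604.5060424804688, 101.6009521484375), (157.10980224609375, 219.9264678955078), 12.305465698242188)
corners [653.7 220.4  66.8] [700.2  11.6  66.8] [561.3 -17.7  66.8] [515.9 188.4  66.8] 213.9164674273917 141.9574189031258
yaw 12.55117530066124
a centre [604.4  96.7]
b centre [603.1 102.7]
pocket pred [626.34049272  53.50905692]
blob 260.8021978021978 196.26923076923077 182 area diam px 15.222667215103916
[629.3  56.2  37.8]
[632.2  56.6  23.8]
stored [607.31154538 158.31633125  57.88696015] 181 [16.20163023 56.43783112]
lid edge caseframe x [-102.80804161  -89.30024344  -73.45819258] y -106.02924400046967 111.72889664643594 z [214.24174921 218.55780998]
```

Pocket estimate: (630.6, 56.2), from both the dark disc (parallax-corrected) and the case outline. Plinth is about 12. Before planning, I'll check the wrist's clearance to the open lid from the robot's own point cloud, and cross-check the puck and pocket in the side camera.

```bash
python3 - <<'E'
from h import *
s=status.read_state(); th=np.radians(s['qpos'][0]); print(np.round(s['qpos'],2))
P=np.vstack([cloud('side')[load('side')[1]>0],cloud('top')[load('top')[1]>0]])
r=P[:,0]*np.cos(th)+P[:,1]*np.sin(th); l=-P[:,0]*np.sin(th)+P[:,1]*np.cos(th)
t=s['tool_pos']; r0=np.hypot(t[0],t[1])
k=(abs(l)<180)&(P[:,2]>150)
for z in range(-20,420,20):
    q=k&(P[:,2]-t[2]>z)&(P[:,2]-t[2]<z+20)&(r>100)
    if q.sum(): print(z,q.sum(),'r-r0',(r[q]-r0).min().round(),(r[q]-r0).max().round(),'lat',l[q].min().round(),l[q].max().round())
# side camera: puck and pocket
p,d=load('side'); C=cloud('side')
m=(C[...,2]>28)&(C[...,2]<45)&(np.hypot(C[...,0]-541.5,C[...,1]+328)<40)
(x,y),rr=cv2.minEnclosingCircle(C[m][:,:2].astype(np.float32)); print('side puck',C[m].mean(0),x,y,rr)
q=np.stack([cv2.resize(p[i],None) if 0 else p[i] for i in ()]) if 0 else None
crop=cv2.resize(p[140:245,220:325],None,fx=5.6,fy=5.6,interpolation=cv2.INTER_CUBIC); save('cropS',crop)
E
```

```text
[-65.43  13.68  -0.81  75.58   0.    90.  ]
0 70 r-r0 -50.0 52.0 lat -12.0 11.0
20 340 r-r0 -57.0 58.0 lat -12.0 12.0
40 173 r-r0 -70.0 63.0 lat -14.0 14.0
60 656 r-r0 -76.0 76.0 lat -18.0 17.0
80 670 r-r0 -73.0 74.0 lat -21.0 20.0
100 1024 r-r0 -71.0 72.0 lat -20.0 20.0
120 604 r-r0 -40.0 67.0 lat -39.0 38.0
140 997 r-r0 -40.0 40.0 lat -38.0 38.0
160 1166 r-r0 -39.0 40.0 lat -38.0 38.0
180 514 r-r0 -4.0 41.0 lat -40.0 35.0
200 773 r-r0 -6.0 43.0 lat -42.0 39.0
220 948 r-r0 -32.0 43.0 lat -45.0 40.0
240 841 r-r0 -386.0 45.0 lat -45.0 180.0
260 812 r-r0 -385.0 52.0 lat -42.0 179.0
280 1281 r-r0 -381.0 55.0 lat -47.0 179.0
300 1642 r-r0 -378.0 54.0 lat -48.0 180.0
320 1667 r-r0 -43.0 54.0 lat -47.0 46.0
340 1715 r-r0 -43.0 53.0 lat -46.0 43.0
360 1719 r-r0 -43.0 50.0 lat -44.0 41.0
380 1471 r-r0 -42.0 49.0 lat -51.0 48.0
400 1899 r-r0 -51.0 48.0 lat -56.0 49.0
side puck [ 541.10773371 -333.08446075   34.05294096] 541.4910278320312 -331.2724609375 21.033164978027344
```

View pics/cropS.png

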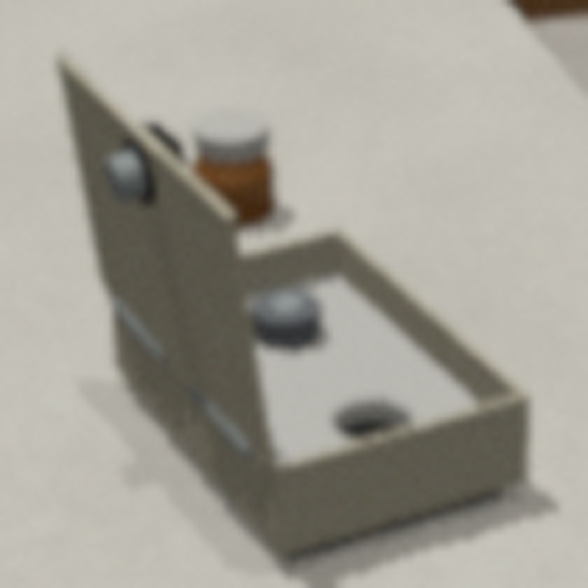

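The crop shows nothing in the way: hinge side towards the robot, open pocket near crop (372,418), and the stored puck at (287,317). The arm is slim (±55 mm) for 400 mm above the TCP, so it clears the lid. I'll turn the tool to the case yaw and go above the puck.

Request:
{"op": "move_arm", "data": {
  "travel": [
    [0, 0, 0],
    [0, 0, 0],
    [0.035, -0.0075, 0],
    [0.035, -0.0075, 0],
    [0.035, -0.0075, 0],
    [0.035, -0.0075, 0],
    [0.035, -0.0075, 0],
    [0.035, -0.0075, 0],
    [0.035, -0.0075, 0],
    [0.035, -0.0075, 0],
    [0.035, -0.0075, 0],
    [0.033, -0.008, 0]
  ],
  "angular": [
    [0, 0, 0.106],
    [0, 0, 0.106],
    [0, 0, 0],
    [0, 0, 0],
    [0, 0, 0],
    [0, 0, 0],
    [0, 0, 0],
    [0, 0, 0],
    [0, 0, 0],
    [0, 0, 0],
    [0, 0, 0],
    [0, 0, 0]
  ],
  "hand": 1
}}

```text
t: 1.3
tool_pos: [543.1, -327.9, 230.8]
eef_rot: [[0.977, 0.215, -0.001], [0.215, -0.977, 0.0], [-0.001, -0.001, -1.0]]
force: [-0.4, -0.2, -0.6]
opening: 0.997
grasp_force: 0.0
```

```bash
cat >> h.py <<'E'
def go(x,y,z):
    s=status.read_state(); R=np.array(s['eef_rot']); t=np.array(s['tool_pos'])
    print('tool',t.round(1),'yaw x',np.degrees(np.arctan2(R[1,0],R[0,0])).round(2),'z',R[:,2].round(4),'t',s['t'],'F',np.round(s['force'],1),'delta tool mm',(R.T@(np.array([x,y,z])-t)).round(1))
E
python3 - <<'E'
from h import *
go(541.5,-328.5,17)
# side-camera pocket at insert plane
print(world('side',220+372.5/5.6-.5,140+418.5/5.6-.5,38))
E
```

```text
tool [ 543.1 -327.9  230.8] yaw x 12.43 z [-7.e-04  5.e-04 -1.e+00] t 1.3 F [-0.4 -0.2 -0.6] delta tool mm [ -1.6   0.3 213.8]
[630.49846484  58.22558713  38.        ]
```

Request:
{"op": "move_arm", "data": {
  "travel": [
    [-0.0015, 0, 0.03],
    [0, 0, 0.04],
    [0, 0, 0.04],
    [0, 0, 0.04],
    [0, 0, 0.035],
    [0, 0, 0.02],
    [0, 0, 0.009],
    [0, 0, 0]
  ],
  "angular": [
    [0, 0, 0],
    [0, 0, 0],
    [0, 0, 0],
    [0, 0, 0],
    [0, 0, 0],
    [0, 0, 0],
    [0, 0, 0],
    [0, 0, 0]
  ]
}}

```text
t: 2.1
tool_pos: [539.7, -328.7, 16.1]
eef_rot: [[0.977, 0.215, -0.002], [0.215, -0.977, 0.001], [-0.002, -0.002, -1.0]]
force: [0.4, 0.8, 1.1]
opening: 0.997
grasp_force: 0.0
```

Request:
{"op": "move_arm", "data": {
  "travel": [
    [0, 0, 0],
    [0, 0, 0],
    [0, 0, 0],
    [0, 0, 0],
    [0, 0, 0],
    [0, 0, 0],
    [0, 0, 0],
    [0, 0, 0],
    [0, 0, 0],
    [0, 0, 0]
  ],
  "angular": [
    [0, 0, 0],
    [0, 0, 0],
    [0, 0, 0],
    [0, 0, 0],
    [0, 0, 0],
    [0, 0, 0],
    [0, 0, 0],
    [0, 0, 0],
    [0, 0, 0],
    [0, 0, 0]
  ],
  "hand": -1,
  "force": 30
}}

```text
t: 3.1
tool_pos: [541.0, -329.6, 18.7]
eef_rot: [[0.977, 0.215, 0.002], [0.215, -0.977, -0.001], [0.002, 0.001, -1.0]]
force: [-0.5, 1.0, 4.6]
opening: 0.453
grasp_force: 29.7
```

```bash
python3 - <<'E'
from h import *
s=status.read_state(); print(s['opening']*85,s['grasp_force']); go(630.6,56.2,300)
E
```

```text
38.49356399576155 29.692538380622864
tool [ 541.  -329.6   18.7] yaw x 12.42 z [ 0.0018 -0.0011 -1.    ] t 3.1 F [-0.5  1.   4.6] delta tool mm [ 170.9 -357.1 -281.6]
```

Request:
{"op": "move_arm", "data": {
  "travel": [
    [0, 0, -0.02],
    [0, 0, -0.03],
    [0, 0, -0.03],
    [0, 0, -0.03],
    [0.025, -0.02, 0],
    [0.034, -0.024, 0],
    [0.034, -0.024, 0],
    [0.034, -0.024, 0],
    [0.034, -0.024, 0],
    [0.01, -0.037, 0],
    [0, -0.037, 0],
    [0, -0.037, 0]
  ],
  "angular": [
    [0, 0, 0],
    [0, 0, 0],
    [0, 0, 0],
    [0, 0, 0],
    [0, 0, 0],
    [0, 0, 0],
    [0, 0, 0],
    [0, 0, 0],
    [0, 0, 0],
    [0, 0, 0],
    [0, 0, 0],
    [0, 0, 0]
  ]
}}

```text
t: 4.3
tool_pos: [658.5, -69.1, 127.3]
eef_rot: [[0.977, 0.215, 0.0], [0.215, -0.977, 0.0], [0.0, -0.0, -1.0]]
force: [0.7, 0.4, -1.0]
opening: 0.454
grasp_force: 30.6
```

Request:
{"op": "move_arm", "data": {
  "travel": [
    [0, -0.037, 0],
    [0, -0.037, 0],
    [0, -0.02, 0],
    [0, 0, 0],
    [0, 0, 0]
  ],
  "angular": [
    [0, 0, 0],
    [0, 0, 0],
    [0, 0, 0],
    [0, 0, 0],
    [0, 0, 0]
  ]
}}

```text
t: 4.8
tool_pos: [638.5, 21.4, 127.8]
eef_rot: [[0.976, 0.216, 0.001], [0.216, -0.976, -0.0], [0.001, 0.0, -1.0]]
force: [-0.2, -0.4, -0.2]
opening: 0.452
grasp_force: 30.6
```

```bash
python3 - <<'E'
from h import *
snap('side'); snap('top'); p,_=load('side'); q,_=load('top')
s=status.read_state(); print(s['opening'],s['grasp_force']); go(630.6,56.2,41)
a=cv2.resize(p[130:240,215:325],(528,528),interpolation=cv2.INTER_CUBIC)
save('hold',a)
E
```

```text
0.4545199259083682 30.600839853286743
tool [638.7  20.3 127.5] yaw x 12.38 z [ 5.e-04 -1.e-04 -1.e+00] t 4.9 F [-0.6 -0.5 -1.9] delta tool mm [ -0.2 -36.8  86.5]
```

View pics/hold.png

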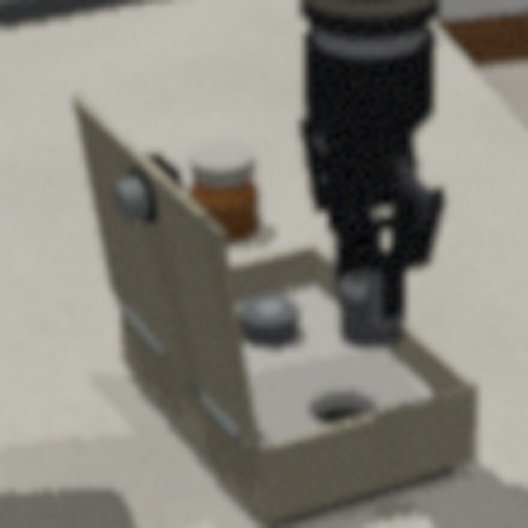

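Request:
{"op": "move_arm", "data": {
  "travel": [
    [0, -0.0185, 0],
    [0, -0.018, 0],
    [0, 0, 0.02],
    [0, 0, 0.02],
    [0, 0, 0.015],
    [0, 0, 0.01],
    [0, 0, 0],
    [0, 0, 0]
  ],
  "angular": [
    [0, 0, 0],
    [0, 0, 0],
    [0, 0, 0],
    [0, 0, 0],
    [0, 0, 0],
    [0, 0, 0],
    [0, 0, 0],
    [0, 0, 0]
  ]
}}

```text
t: 5.7
tool_pos: [630.7, 57.1, 62.7]
eef_rot: [[0.977, 0.215, 0.0], [0.215, -0.977, 0.0], [0.0, -0.0, -1.0]]
force: [0.8, -0.1, -0.4]
opening: 0.45
grasp_force: 30.6
```

```bash
python3 - <<'E'
from h import *
snap('side'); snap('top'); p,_=load('side'); q,_=load('top')
go(630.6,55.7,42)
a=cv2.resize(p[175:230,255:315],(480,440),interpolation=cv2.INTER_CUBIC)
b=cv2.resize(q[170:225,235:275],(320,440),interpolation=cv2.INTER_CUBIC)
save('above',np.hstack([a,b]))
E
```

```text
tool [631.1  56.9  63.2] yaw x 12.42 z [ 1.3e-03  2.0e-04 -1.0e+00] t 5.8 F [-0.7 -0.6 -0.5] delta tool mm [-0.8  1.1 21.2]
```

View pics/above.png

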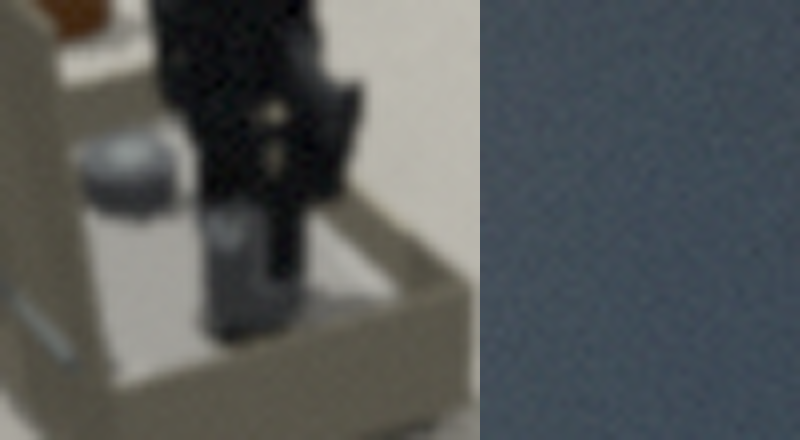

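The puck covers the pocket, with no visible offset at side crop (255,320). The arm hides the top view. Descending gently.

Request:
{"op": "move_arm", "data": {
  "travel": [
    [-0.0005, 0.0007, 0.003],
    [0, 0, 0.002],
    [0, 0, 0.002],
    [0, 0, 0.002],
    [0, 0, 0.001],
    [0, 0, 0]
  ],
  "angular": [
    [0, 0, 0],
    [0, 0, 0],
    [0, 0, 0],
    [0, 0, 0],
    [0, 0, 0],
    [0, 0, 0]
  ]
}}

```text
t: 6.4
tool_pos: [630.1, 55.9, 52.1]
eef_rot: [[0.977, 0.215, -0.0], [0.215, -0.977, 0.0], [-0.0, -0.0, -1.0]]
force: [0.2, 0.3, 0.1]
opening: 0.455
grasp_force: 30.6
```

Request:
{"op": "move_arm", "data": {
  "travel": [
    [0, 0, 0.001],
    [0, 0, 0.001],
    [0, 0, 0.001],
    [0, 0, 0]
  ],
  "angular": [
    [0, 0, 0],
    [0, 0, 0],
    [0, 0, 0],
    [0, 0, 0]
  ]
}}

```text
t: 6.8
tool_pos: [630.1, 56.0, 49.2]
eef_rot: [[0.977, 0.215, -0.0], [0.215, -0.977, 0.0], [-0.0, -0.0, -1.0]]
force: [-0.8, -1.0, -0.3]
opening: 0.451
grasp_force: 30.6
```

Request:
{"op": "move_arm", "data": {
  "travel": [
    [0, 0, 0.002],
    [0, 0, 0.001],
    [0, 0, 0.001],
    [0, 0, 0]
  ],
  "angular": [
    [0, 0, 0],
    [0, 0, 0],
    [0, 0, 0],
    [0, 0, 0]
  ]
}}

```text
t: 7.2
tool_pos: [630.0, 56.0, 45.1]
eef_rot: [[0.977, 0.215, -0.0], [0.215, -0.977, 0.0], [-0.0, -0.0, -1.0]]
force: [0.8, -0.0, -1.9]
opening: 0.455
grasp_force: 30.6
```

Request:
{"op": "move_arm", "data": {
  "travel": [
    [0, 0, 0.001],
    [0, 0, 0.001],
    [0, 0, 0]
  ],
  "angular": [
    [0, 0, 0],
    [0, 0, 0],
    [0, 0, 0]
  ]
}}

```text
t: 7.5
tool_pos: [630.0, 56.0, 43.1]
eef_rot: [[0.977, 0.215, -0.0], [0.215, -0.977, 0.0], [-0.0, -0.0, -1.0]]
force: [0.0, 0.2, -1.2]
opening: 0.453
grasp_force: 30.6
```

Request:
{"op": "move_arm", "data": {
  "travel": [
    [0, 0, 0.0005],
    [0, 0, 0.0005],
    [0, 0, 0]
  ],
  "angular": [
    [0, 0, 0],
    [0, 0, 0],
    [0, 0, 0]
  ]
}}

```text
t: 7.8
tool_pos: [630.2, 56.0, 42.8]
eef_rot: [[0.977, 0.215, 0.0], [0.215, -0.977, 0.0], [0.0, -0.0, -1.0]]
force: [-2.2, 0.5, 3.6]
opening: 0.449
grasp_force: 31.1
```

Request:
{"op": "move_arm", "data": {
  "travel": [
    [0, 0, 0.0005],
    [0, 0, 0.0005],
    [0, 0, 0]
  ],
  "angular": [
    [0, 0, 0],
    [0, 0, 0],
    [0, 0, 0]
  ]
}}

```text
t: 8.1
tool_pos: [630.3, 56.0, 42.7]
eef_rot: [[0.977, 0.215, 0.001], [0.215, -0.977, 0.0], [0.001, 0.0, -1.0]]
force: [-5.1, -0.5, 13.3]
opening: 0.452
grasp_force: 31.9
```

Bottomed on the floor at TCP 42.8 (puck underside about 24, as expected). I'll ease off and release part-way.

Request:
{"op": "move_arm", "data": {
  "travel": [
    [0, 0, -0.001],
    [0, 0, 0]
  ],
  "angular": [
    [0, 0, 0],
    [0, 0, 0]
  ]
}}

```text
t: 8.3
tool_pos: [630.3, 56.0, 42.8]
eef_rot: [[0.977, 0.215, 0.001], [0.215, -0.977, 0.0], [0.001, -0.0, -1.0]]
force: [-2.7, 0.1, 6.3]
opening: 0.453
grasp_force: 31.2
```

Request:
{"op": "move_arm", "data": {
  "travel": [
    [0, 0, 0],
    [0, 0, 0],
    [0, 0, 0],
    [0, 0, 0]
  ],
  "angular": [
    [0, 0, 0],
    [0, 0, 0],
    [0, 0, 0],
    [0, 0, 0]
  ],
  "hand": 0.2
}}

```text
t: 8.7
tool_pos: [630.1, 55.9, 42.1]
eef_rot: [[0.977, 0.215, -0.0], [0.215, -0.977, 0.0], [-0.0, -0.0, -1.0]]
force: [0.2, -0.8, 0.5]
opening: 0.599
grasp_force: 0.0
```

Request:
{"op": "move_arm", "data": {
  "travel": [
    [0, 0, -0.015],
    [0, 0, -0.03],
    [0, 0, -0.035],
    [0, 0, -0.035],
    [0, 0, -0.035],
    [0, 0, -0.035],
    [0, 0, -0.035],
    [0, 0, -0.035],
    [0, 0, -0.025],
    [0, 0, 0]
  ],
  "angular": [
    [0, 0, 0],
    [0, 0, 0],
    [0, 0, 0],
    [0, 0, 0],
    [0, 0, 0],
    [0, 0, 0],
    [0, 0, 0],
    [0, 0, 0],
    [0, 0, 0],
    [0, 0, 0]
  ]
}}

```text
t: 9.7
tool_pos: [631.3, 56.0, 326.1]
eef_rot: [[0.977, 0.215, 0.006], [0.215, -0.977, 0.001], [0.006, 0.001, -1.0]]
force: [0.4, -0.0, 0.2]
opening: 0.598
grasp_force: 0.0
```

```bash
python3 - <<'E'
from h import *
snap('side'); snap('top'); q,_=load('side'); C=cloud('side'); d=load('side')[1]
go(630,56,300)
m=(np.hypot(C[...,0]-630,C[...,1]-56)<26)&(C[...,2]>51)&(C[...,2]<72)
print('puck top z',np.median(C[m][:,2]),m.sum(),C[m].mean(0))
k=(np.hypot(C[...,0]-607,C[...,1]-158)<26)&(C[...,2]>51)&(C[...,2]<72)
print('stored top z',np.median(C[k][:,2]),k.sum(),C[k].mean(0))
# lid angle from plane fit, side cam
R=np.array([[.9765,-.2155],[.2155,.9765]]); cen=np.array([608,102.3])
l=(C[...,:2]-cen)@R
g=(l[...,0]<-60)&(l[...,0]>-130)&(abs(l[...,1])<100)&(C[...,2]>80)&(C[...,2]<205)&(d>0)
P=np.c_[l[g],C[g][:,2]]; A=np.polyfit(P[:,2],P[:,0],1); r=P[:,0]-np.polyval(A,P[:,2]); o=abs(r)<4
A=np.polyfit(P[o,2],P[o,0],1); print('lid outer face slope',A,'angle',np.pi/2-np.arctan(A[0]), 'x at 67.7,190',np.polyval(A,[67.7,190]))
save('seated',cv2.resize(q[130:240,215:325],(528,528),interpolation=cv2.INTER_CUBIC))
E
```

```text
tool [630.4  56.  322.2] yaw x 12.42 z [ 6.e-04  2.e-04 -1.e+00] t 9.8 F [ 0.7  0.3 -0.4] delta tool mm [-0.4 -0.1 22.2]
puck top z 58.213486239282986 96 [629.19117249  50.82750707  57.67306561]
stored top z 58.04011794934456 82 [606.18906309 151.38549725  57.62509411]
lid outer face slope [ -0.11616535 -72.63808929] angle 1.686443336048202 x at 67.7,190 [-80.50248319 -94.70950496]
```

View pics/seated.png

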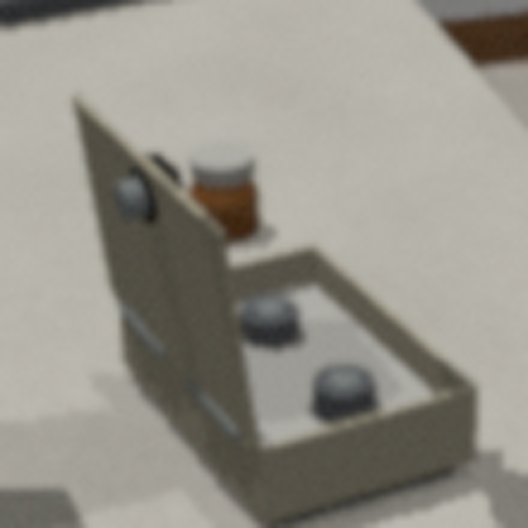

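The picture shows the puck seated at crop (344,390), upright and level with the stored one (both tops z 58). The lid is at 1.69 rad. Next I'll shut the fingers, go behind the lid beside the catch (case y −50) and descend.

Request:
{"op": "move_arm", "data": {
  "travel": [
    [-0.03, 0, 0],
    [-0.038, 0, 0],
    [-0.038, 0, 0],
    [-0.036, 0, 0],
    [0, 0, 0.02],
    [0, 0, 0.035],
    [0, 0, 0.035],
    [0, 0, 0.03],
    [0, 0, 0.022],
    [0, 0, 0],
    [0, 0, 0]
  ],
  "angular": [
    [0, 0, 0],
    [0, 0, 0],
    [0, 0, 0],
    [0, 0, 0],
    [0, 0, 0],
    [0, 0, 0],
    [0, 0, 0],
    [0, 0, 0],
    [0, 0, 0],
    [0, 0, 0],
    [0, 0, 0]
  ],
  "hand": -1
}}

```text
t: 10.9
tool_pos: [490.8, 25.4, 179.9]
eef_rot: [[0.977, 0.215, -0.002], [0.215, -0.977, -0.0], [-0.002, -0.0, -1.0]]
force: [-0.4, -1.0, 0.7]
opening: -0.001
grasp_force: 0.0
```

```bash
cat >> h.py <<'E'
R2=np.array([[.9765,-.2155],[.2155,.9765]]); cen=np.array([608,102.3])
def lid():
    C=cloud('side'); d=load('side')[1]; l=(C[...,:2]-cen)@R2
    g=(l[...,0]<-20)&(l[...,0]>-115)&(l[...,1]>-15)&(l[...,1]<100)&(C[...,2]>75)&(C[...,2]<205)&(d>0)
    P=np.c_[l[g],C[g][:,2]]
    for _ in range(4):
        A=np.polyfit(P[:,2],P[:,0],1); r=P[:,0]-np.polyval(A,P[:,2]); P=P[abs(r)<max(4,np.median(abs(r))*2)]
    print('lid angle',np.pi/2-np.arctan(A[0]),len(P))
def case():
    s=status.read_state(); print('case xy',(R2.T@(s['tool_pos'][:2]-cen)).round(1),'z',s['tool_pos'][2].round(1),'F',(R2.T@s['force'][:2]).round(1),s['force'][2].round(1),s['t'])
E
python3 -c "
from h import *
snap('side'); lid(); case()"
```

```text
lid angle 1.6919688048331318 200
case xy [-130.3  -50. ] z 180.7 F [-0.1 -0. ] 0.5 10.95
```

Request:
{"op": "move_arm", "data": {
  "travel": [
    [0.005, 0, 0],
    [0.005, 0, 0],
    [0.004, 0, 0],
    [0.004, 0, 0],
    [0.004, 0, 0],
    [0.004, 0, 0],
    [0.004, 0, 0],
    [0.004, 0, 0],
    [0.004, 0, 0],
    [0.004, 0, 0],
    [0.004, 0, 0],
    [0.004, 0, 0]
  ],
  "angular": [
    [0, 0, 0],
    [0, 0, 0],
    [0, 0, 0],
    [0, 0, 0],
    [0, 0, 0],
    [0, 0, 0],
    [0, 0, 0],
    [0, 0, 0],
    [0, 0, 0],
    [0, 0, 0],
    [0, 0, 0],
    [0, 0, 0]
  ]
}}

```text
t: 12.15
tool_pos: [540.6, 36.2, 180.3]
eef_rot: [[0.977, 0.215, -0.0], [0.215, -0.977, 0.0], [-0.0, -0.0, -1.0]]
force: [-1.8, -0.4, 0.3]
opening: 0.001
grasp_force: 0.8
```

```bash
python3 -c "
from h import *
snap('side'); lid(); case()"
```

```text
lid angle 1.4849820961709537 499
case xy [-79.3 -50. ] z 180.2 F [ 0.4 -0.1] -0.8 12.2
```

Request:
{"op": "move_arm", "data": {
  "travel": [
    [0.003, 0, 0],
    [0.003, 0, 0],
    [0.003, 0, 0],
    [0.003, 0, 0],
    [0.003, 0, 0],
    [0.003, 0, 0]
  ],
  "angular": [
    [0, 0, 0],
    [0, 0, 0],
    [0, 0, 0],
    [0, 0, 0],
    [0, 0, 0],
    [0, 0, 0]
  ]
}}

```text
t: 12.8
tool_pos: [558.3, 40.1, 180.4]
eef_rot: [[0.977, 0.215, 0.0], [0.215, -0.977, 0.0], [0.0, -0.0, -1.0]]
force: [-1.6, -0.7, -0.1]
opening: 0.003
grasp_force: 0.2
```

```bash
python3 -c "
from h import *
snap('side'); lid(); case()"
```

```text
lid angle 1.3322038567338403 616
case xy [-61.4 -50. ] z 180.3 F [-0.   0.1] -1.0 12.85
```

Request:
{"op": "move_arm", "data": {
  "travel": [
    [0.003, 0, 0],
    [0.003, 0, 0],
    [0.003, 0, 0],
    [0, 0, 0],
    [0, 0, 0]
  ],
  "angular": [
    [0, 0, 0],
    [0, 0, 0],
    [0, 0, 0],
    [0, 0, 0],
    [0, 0, 0]
  ]
}}

```text
t: 13.35
tool_pos: [566.8, 42.0, 180.3]
eef_rot: [[0.977, 0.215, -0.0], [0.215, -0.977, 0.0], [-0.0, -0.0, -1.0]]
force: [1.3, 0.6, 0.6]
opening: -0.001
grasp_force: 0.0
```

```bash
python3 -c "
from h import *
snap('side'); lid(); case()"
```

```text
lid angle 1.193676557271749 673
case xy [-53.4 -50. ] z 180.3 F [ 0.  -0.5] -0.4 13.4
```

Request:
{"op": "move_arm", "data": {
  "travel": [
    [0, 0, 0],
    [0, 0, 0],
    [0, 0, 0]
  ],
  "angular": [
    [0, 0, 0],
    [0, 0, 0],
    [0, 0, 0]
  ]
}}

```text
t: 13.7
tool_pos: [566.6, 42.0, 180.4]
eef_rot: [[0.977, 0.215, -0.0], [0.215, -0.977, 0.0], [0.0, -0.0, -1.0]]
force: [0.2, -0.5, -1.0]
opening: -0.0
grasp_force: 0.0
```

```bash
python3 -c "
from h import *
snap('side'); lid(); case()"
```

```text
lid angle 0.8275446555550151 525
case xy [-53.4 -50. ] z 180.3 F [-0.5  0.3] -0.3 13.75
```

It's falling freely. I'll lift clear and wait.

Request:
{"op": "move_arm", "data": {
  "travel": [
    [0, 0, -0.01],
    [0, 0, -0.02],
    [0, 0, 0],
    [0, 0, 0],
    [0, 0, 0],
    [0, 0, 0],
    [0, 0, 0],
    [0, 0, 0],
    [0, 0, 0],
    [0, 0, 0],
    [0, 0, 0],
    [0, 0, 0]
  ],
  "angular": [
    [0, 0, 0],
    [0, 0, 0],
    [0, 0, 0],
    [0, 0, 0],
    [0, 0, 0],
    [0, 0, 0],
    [0, 0, 0],
    [0, 0, 0],
    [0, 0, 0],
    [0, 0, 0],
    [0, 0, 0],
    [0, 0, 0]
  ]
}}

```text
t: 14.95
tool_pos: [566.7, 42.0, 210.3]
eef_rot: [[0.977, 0.215, -0.0], [0.215, -0.977, 0.0], [-0.0, -0.0, -1.0]]
force: [1.4, -0.6, 0.1]
opening: -0.004
grasp_force: 0.0
```

```bash
python3 - <<'E'
from h import *
snap('top'); snap('side'); case()
p,_=load('top')
for n in('top','side'):
    C=cloud(n); d=load(n)[1]; l=(C[...,:2]-cen)@R2
    k=(d>0)&(abs(l[...,0]-51)<22)&(abs(l[...,1])<22)&(C[...,2]>82)&(C[...,2]<98)
    print(n,'catch',k.sum(),C[k].mean(0).round(1),np.median(C[k][:,2]).round(1),'case',l[k].mean(0).round(1))
    g=(d>0)&(abs(l[...,0])<70)&(abs(l[...,1])<100)&(C[...,2]>55)&(C[...,2]<82); print('lid z',np.median(C[g][:,2]),np.polyfit(l[g][:,0],C[g][:,2],1))
save('shut',cv2.resize(p[150:250,190:315],None,fx=5,fy=5,interpolation=cv2.INTER_CUBIC))
E
```

```text
case xy [-53.3 -50. ] z 210.3 F [-0.8 -0.2] 0.7 15.05
top catch 0 [nan nan nan] nan case [nan nan]
lid z 72.40114138612432 [-8.97496481e-04  7.23481524e+01]
side catch 36 [655.9 107.9  87.6] 88.4 case [48.  -4.9]
lid z 73.12895752261682 [1.26387367e-03 7.31725034e+01]<stdin>:7: RuntimeWarning: Mean of empty slice.
  ret = um.true_divide(
  return _methods._mean(a, axis=axis, dtype=dtype,
  ret = ret.dtype.type(ret / rcount)
```

View pics/shut.png

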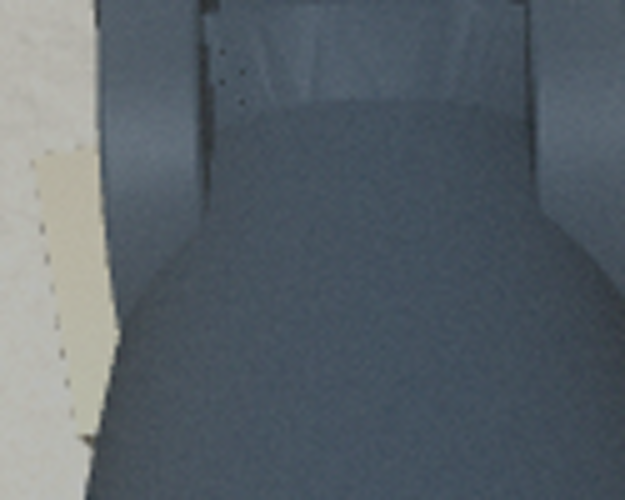

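The lid is shut (level, slope about 0) and the catch top is at z 88.4, as expected for it still being out. The arm hides it from the top view. Moving above the catch.

Request:
{"op": "move_arm", "data": {
  "travel": [
    [0.026, -0.0125, 0],
    [0.026, -0.0125, 0],
    [0.026, -0.0125, 0],
    [0.026, -0.0125, 0],
    [0, 0, 0.025],
    [0, 0, 0.03],
    [0, 0, 0.03],
    [0, 0, 0.02],
    [0, 0, 0.006],
    [0, 0, 0],
    [0, 0, 0]
  ],
  "angular": [
    [0, 0, 0],
    [0, 0, 0],
    [0, 0, 0],
    [0, 0, 0],
    [0, 0, 0],
    [0, 0, 0],
    [0, 0, 0],
    [0, 0, 0],
    [0, 0, 0],
    [0, 0, 0],
    [0, 0, 0]
  ]
}}

```text
t: 16.15
tool_pos: [658.2, 113.3, 100.5]
eef_rot: [[0.977, 0.215, 0.002], [0.215, -0.977, 0.0], [0.002, -0.0, -1.0]]
force: [0.9, 0.8, 0.2]
opening: -0.003
grasp_force: 0.0
```

```bash
python3 - <<'E'
from h import *
snap('side'); case(); p,_=load('side')
save('press',cv2.resize(p[140:240,225:325],(600,600),interpolation=cv2.INTER_CUBIC))
E
```

```text
case xy [51.6 -0.1] z 100.8 F [ 0.2 -0. ] 0.3 16.2
```

View pics/press.png

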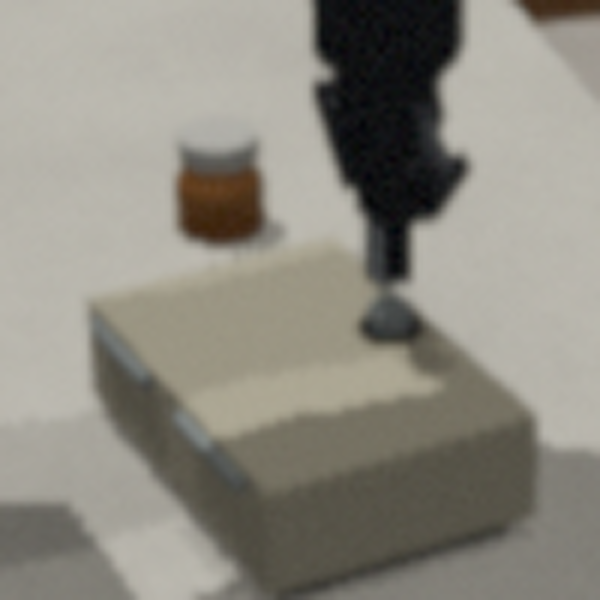

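The shut fingertips at (388,275) stand centred over the button at (390,315). Pressing down slowly.

Request:
{"op": "move_arm", "data": {
  "travel": [
    [0, 0, 0.005],
    [0, 0, 0.004],
    [0, 0, 0.001],
    [0, 0, 0.001],
    [0, 0, 0.001],
    [0, 0, 0.001],
    [0, 0, 0]
  ],
  "angular": [
    [0, 0, 0],
    [0, 0, 0],
    [0, 0, 0],
    [0, 0, 0],
    [0, 0, 0],
    [0, 0, 0],
    [0, 0, 0]
  ]
}}

```text
t: 16.9
tool_pos: [657.5, 113.2, 86.6]
eef_rot: [[0.977, 0.215, 0.0], [0.215, -0.977, 0.0], [0.0, -0.0, -1.0]]
force: [-2.5, 0.1, 4.4]
opening: -0.002
grasp_force: 2.1
```

Request:
{"op": "move_arm", "data": {
  "travel": [
    [0, 0, 0.0007],
    [0, 0, 0.0008],
    [0, 0, 0]
  ],
  "angular": [
    [0, 0, 0],
    [0, 0, 0],
    [0, 0, 0]
  ]
}}

```text
t: 17.2
tool_pos: [657.5, 113.2, 84.8]
eef_rot: [[0.977, 0.215, -0.0], [0.215, -0.977, 0.0], [-0.0, -0.0, -1.0]]
force: [-2.0, 0.0, 3.9]
opening: -0.0
grasp_force: 2.0
```

Request:
{"op": "move_arm", "data": {
  "travel": [
    [0, 0, 0.0005],
    [0, 0, 0.0005],
    [0, 0, 0]
  ],
  "angular": [
    [0, 0, 0],
    [0, 0, 0],
    [0, 0, 0]
  ]
}}

```text
t: 17.5
tool_pos: [657.5, 113.2, 83.9]
eef_rot: [[0.977, 0.215, -0.0], [0.215, -0.977, 0.0], [-0.0, -0.0, -1.0]]
force: [-1.9, -0.8, 6.0]
opening: -0.001
grasp_force: 2.8
```

Request:
{"op": "move_arm", "data": {
  "travel": [
    [0, 0, 0.0005],
    [0, 0, 0.0005],
    [0, 0, 0]
  ],
  "angular": [
    [0, 0, 0],
    [0, 0, 0],
    [0, 0, 0]
  ]
}}

```text
t: 17.8
tool_pos: [657.5, 113.2, 83.1]
eef_rot: [[0.977, 0.215, 0.0], [0.215, -0.977, 0.0], [0.0, -0.0, -1.0]]
force: [-3.0, -0.8, 6.6]
opening: 0.0
grasp_force: 3.3
```

Request:
{"op": "move_arm", "data": {
  "travel": [
    [0, 0, 0.0005],
    [0, 0, 0.0005],
    [0, 0, 0]
  ],
  "angular": [
    [0, 0, 0],
    [0, 0, 0],
    [0, 0, 0]
  ]
}}

```text
t: 18.1
tool_pos: [657.5, 113.2, 82.5]
eef_rot: [[0.977, 0.215, 0.0], [0.215, -0.977, 0.0], [0.0, -0.0, -1.0]]
force: [-4.4, -1.1, 9.3]
opening: -0.003
grasp_force: 5.0
```

Request:
{"op": "move_arm", "data": {
  "travel": [
    [0, 0, 0.0005],
    [0, 0, 0]
  ],
  "angular": [
    [0, 0, 0],
    [0, 0, 0]
  ]
}}

```text
t: 18.3
tool_pos: [657.5, 113.2, 82.4]
eef_rot: [[0.977, 0.215, 0.001], [0.215, -0.977, 0.0], [0.001, -0.0, -1.0]]
force: [-5.6, -0.4, 13.5]
opening: 0.005
grasp_force: 6.6
```

Request:
{"op": "move_arm", "data": {
  "travel": [
    [0, 0, 0.0005],
    [0, 0, 0]
  ],
  "angular": [
    [0, 0, 0],
    [0, 0, 0]
  ]
}}

```text
t: 18.5
tool_pos: [657.6, 113.2, 82.4]
eef_rot: [[0.977, 0.215, 0.001], [0.215, -0.977, 0.0], [0.001, -0.0, -1.0]]
force: [-6.3, -1.6, 15.3]
opening: -0.0
grasp_force: 8.2
```

Bottomed: it stays at 82.4 while the force rises from 9 to 15 N. Retreat and check.

Request:
{"op": "move_arm", "data": {
  "travel": [
    [0, 0, -0.003],
    [0, 0, -0.02],
    [0, 0, -0.03],
    [0, 0, -0.04],
    [0, 0, -0.04],
    [0, 0, 0],
    [0, 0, 0]
  ],
  "angular": [
    [0, 0, 0],
    [0, 0, 0],
    [0, 0, 0],
    [0, 0, 0],
    [0, 0, 0],
    [0, 0, 0],
    [0, 0, 0]
  ]
}}

```text
t: 19.2
tool_pos: [658.2, 113.3, 214.2]
eef_rot: [[0.977, 0.215, 0.002], [0.215, -0.977, 0.0], [0.002, -0.0, -1.0]]
force: [0.1, 0.1, -0.0]
opening: -0.003
grasp_force: 0.0
```

```bash
python3 - <<'E'
from h import *
snap('side'); case()
C=cloud('side'); d=load('side')[1]; l=(C[...,:2]-cen)@R2
k=(d>0)&(np.hypot(l[...,0]-51,l[...,1])<9)&(C[...,2]>76)&(C[...,2]<98)
print('catch top',k.sum(),np.median(C[k][:,2]))
g=(d>0)&(abs(l[...,0])<70)&(abs(l[...,1])<100)&(C[...,2]>55)&(C[...,2]<78); print('lid',np.polyfit(l[g][:,0],C[g][:,2],1))
print(order.job_done())
E
```

```text
case xy [50.7 -0.1] z 212.9 F [-0.5 -1. ] -0.9 19.25
catch top 13 82.81514640147384
lid [1.21957967e-03 7.30304005e+01]
the job is handed in; nothing more can be done
None
```

I seated the puck in the pocket, let the lid fall shut untouched, and pressed the catch until it bottomed at about 15 N; I handed the job in at about 19 s and no verdict came back.

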